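Lay the coffee cups on their saucers

ROBOT

A 6-joint arm with a two-finger parallel gripper is mounted at the origin on the work surface. World frame = base frame: x ahead of the robot, y to its left, z up, the work surface at z = 0. Lengths are in mm, angles in degrees, forces in N, time in s.
With the tool pointing down it reaches from about 350 to 850 mm from the base axis. Payload 8.1 kg.
Tool frame: the origin (TCP) lies at the very end of the fingers, on their centre line; the grasp point (between the pads) lies r.tcp_to_grasp behind it (r.tcp_to_grasp is the distance from the TCP to the grasp point, in mm); z points along the fingers, y is the line along which they close (so a half turn about z gives the same grasp; the last joint's range is limited). The gripper opens to 85 mm and grips with 20 to 120 N. Pads are 22 mm wide; open, the fingers measure 114 mm over their backs; the gripper's body (76 mm by 85 mm) begins 54 mm behind the grasp point. The pads swing forward as they close: fully open they stand 13 mm farther back than shut.
Start: joints at [62.258, 7.471, 85.268, -0, 87.261, -4.893], TCP at [232.967, 552.93, 191.592] pointing down, gripper open.
Joint ranges: [-169.43, 169.43], [-51.17, 129.36], [1.28, 143.12], [-76.62, 256.62], [0, 156.53], [-152.29, 152.29]. Speed limits (degrees/s): [136.94, 136.94, 159.86, 180, 180, 180].

INTERFACE

Orientations are given as [roll, pitch, yaw] about the fixed x, y, z axes, in that order (R = Rz(yaw) Ry(pitch) Rx(roll)).
In Python, from bench import sense, viewer, order, r gives the robot as it stands.
- The arm moves only by the tool carry_out, never from a script. Its argument "increments" is one flat list of numbers, 7 for each row, row after row: the shift along the tool's x, y, z as a fraction of full scale, then the turn, a rotation vector about the tool's x, y, z as a fraction of full scale, then the opening, from -1 (shut) to 1 (fully open). A call has exactly 10 rows; each row is the pose to reach, as a shift and turn from the pose commanded when the call began, along the tool's axes at that moment, turning the shorter way round; what a row does not reach only later rows make up. Full scale, the value 1, is 400 mm for a shift and 2 pi rad for a turn. A row lasts 1/8 s, in which the tool goes at most 62.5 mm and 10.7 degrees, less where a joint would pass 70% of its speed; a pose out of reach is approached as far as the arm can. A call with a number of a shift or a turn outside -1 to 1 is refused whole. A call with a gripper value outside its range is refused whole. The fingers move at their own pace and stop on an object; "force" is the grip in N (left out, the last holds). Time passes only in rows, so rows that repeat a pose let the fingers close, or fill a call up. It gives the time, the measured TCP pose, the force, the opening and the grip force at its end, in the units of the state.
- sense(): the state, without advancing time (a new reading comes with each control period).
- viewer.snapshot(name): name is "scene" or "top" or "wrist"; returns the picture (420x560x3 uint8, red, green, blue); there is no depth.
- viewer.get_calibration(name): a dict with "fx", "fy", "cx", "cy" (pixels), "R" (3x3) and "t" (3): a world point X has camera coordinates R X + t. Camera axes: x right, y down, z forward; pixel columns grow to the right and rows downward; lengths in mm; the calibration is good to about 2 mm. A picture is of the moment at which its call begins: read the wrist's pose just before it. get_calibration takes no time and is no camera call; for the wrist camera it gives the pose at the moment of the call.
- order.hand_in(): hands the job in; it is judged then, once.
The state is a dict: "time": time; "joint_pos": joint angles; "qd": joint speeds; "joint_efforts": joint torques, N m; "tool_pos": TCP position; "tcp_rot": TCP orientation; "ft_force": force on the tool from outside, world axes, zero at the start; "wrist_torque": the same for the moment, N m; "finger_gap": finger opening in mm; "grip_force": force on a finger pad.
Only numpy, scipy, OpenCV 4.12 (cv2) and the standard library are available. Lean on these libraries where they do the work, as an engineer would, in place of code of your own. Each camera call takes 0.05 s, during which the arm holds its last target. There are 200 camera calls.

TASK

Get the kitchen island ready for coffee: stand each of the four espresso cups upright in the middle of the saucer of its own colour. Set the cups down without dropping them or tipping them over, and leave the saucers, the sugar jar and the pepper mill where they stand.

Things in the scene. Friction and masses are not known exactly. Their poses are not given: they have to be found in the camera images.
- red_cup: red glazed espresso cup, open on top, 60 high, 60 wide at the rim, nearly straight-sided (56 wide at 12 up), foot 44 wide, wall 4; small loop handle on its +y side, reaching 54 from the axis, 13 to 51 up. 0.12 to 0.22 kg. Origin at the centre of the underside, z up the axis. Loose; starts upright on the worktop, handle any way
- red_saucer: red glazed round saucer, 116 across and 15 high at the rim, with a flat inner floor 6 above its underside and about 70 across, on which the cup stands. Origin at the centre of the underside, z up. Loose, about 0.22 kg; starts empty and flat on the worktop
- blue_cup: blue glazed espresso cup, open on top, 60 high, 60 wide at the rim, nearly straight-sided (56 wide at 12 up), foot 44 wide, wall 4; small loop handle on its +y side, reaching 54 from the axis, 13 to 51 up. 0.12 to 0.22 kg. Origin at the centre of the underside, z up the axis. Loose; starts upright on the worktop, handle any way
- blue_saucer: blue glazed round saucer, 116 across and 15 high at the rim, with a flat inner floor 6 above its underside and about 70 across, on which the cup stands. Origin at the centre of the underside, z up. Loose, about 0.22 kg; starts empty and flat on the worktop
- yellow_cup: yellow glazed espresso cup, open on top, 60 high, 60 wide at the rim, nearly straight-sided (56 wide at 12 up), foot 44 wide, wall 4; small loop handle on its +y side, reaching 54 from the axis, 13 to 51 up. 0.12 to 0.22 kg. Origin at the centre of the underside, z up the axis. Loose; starts upright on the worktop, handle any way
- yellow_saucer: yellow glazed round saucer, 116 across and 15 high at the rim, with a flat inner floor 6 above its underside and about 70 across, on which the cup stands. Origin at the centre of the underside, z up. Loose, about 0.22 kg; starts empty and flat on the worktop
- white_cup: white glazed espresso cup, open on top, 60 high, 60 wide at the rim, nearly straight-sided (56 wide at 12 up), foot 44 wide, wall 4; small loop handle on its +y side, reaching 54 from the axis, 13 to 51 up. 0.12 to 0.22 kg. Origin at the centre of the underside, z up the axis. Loose; starts upright on the worktop, handle any way
- white_saucer: white glazed round saucer, 116 across and 15 high at the rim, with a flat inner floor 6 above its underside and about 70 across, on which the cup stands. Origin at the centre of the underside, z up. Loose, about 0.22 kg; starts empty and flat on the worktop
- sugar_jar: bystander: round green glass sugar jar with a cork-coloured cap, 66 across, 85 high, upright. Origin at the centre of its underside, z up. Loose; to be left alone
- pepper_mill: bystander: turned dark wooden pepper mill, 54 across at the foot, 122 high, upright. Origin at the centre of its underside, z up. Loose; to be left alone
Mind the look-alikes: they are no part of the job. Of the things that look like the red_cup, take the one that is farthest from the robot's base at the start. Of the things that look like the yellow_cup, take the one that is farthest to the robot's left at the start.

How it is judged (in metres and radians):
At the end, for the whole second after the job is handed in: Each cup stands upright (4.5 deg) on the floor of the saucer of its colour, within 12 mm of its centre (origins 3-10 mm apart in height), all at rest; saucers flat (3.4 deg), within 30 mm of their starts; jar and mill upright, within 20 mm of theirs (horizontal distance between red_cup and red_saucer below 0.012 m and z of red_cup in the frame of red_saucer between 0.003 and 0.01 m and angle between each of red_cup, blue_cup, yellow_cup, white_cup's own z axis and vertical below 0.08 rad and angle between each of red_saucer, blue_saucer, yellow_saucer, white_saucer's own z axis and vertical below 0.06 rad and linear speed of each of red_cup, red_saucer, blue_cup, blue_saucer, yellow_cup, yellow_saucer, white_cup, white_saucer below 0.02 m/s and angular speed of each of red_cup, blue_cup, yellow_cup, white_cup below 0.2 rad/s and distance of each of red_saucer, blue_saucer, yellow_saucer, white_saucer from where it was at the start of the episode below 0.03 m and horizontal distance between blue_cup and blue_saucer below 0.012 m and z of blue_cup in the frame of blue_saucer between 0.003 and 0.01 m and horizontal distance between yellow_cup and yellow_saucer below 0.012 m and z of yellow_cup in the frame of yellow_saucer between 0.003 and 0.01 m and horizontal distance between white_cup and white_saucer below 0.012 m and z of white_cup in the frame of white_saucer between 0.003 and 0.01 m and distance of each of sugar_jar, pepper_mill from where it was at the start of the episode below 0.02 m and angle between each of sugar_jar, pepper_mill's own z axis and vertical below 0.1 rad); the robot touches nothing.
It fails at once if a cup is tipped over (past 40 degrees) (angle between any of red_cup, blue_cup, yellow_cup, white_cup's own z axis and vertical above 0.7 rad).
It fails at once if a cup falls or is thrown (faster than 0.6 m/s, as after a fall of 2 cm, while the fingers do not hold it) ((linear speed of red_cup above 0.6 m/s and contact force between the fingers and red_cup below 0.1 N) or (linear speed of blue_cup above 0.6 m/s and contact force between the fingers and blue_cup below 0.1 N) or (linear speed of yellow_cup above 0.6 m/s and contact force between the fingers and yellow_cup below 0.1 N) or (linear speed of white_cup above 0.6 m/s and contact force between the fingers and white_cup below 0.1 N)).
It fails at once if a saucer is pushed more than 30 mm from its place (distance of any of red_saucer, blue_saucer, yellow_saucer, white_saucer from where it was at the start of the episode above 0.03 m).
It fails at once if the sugar jar is moved more than 20 mm or tipped (distance of sugar_jar from where it was at the start of the episode above 0.02 m or angle between sugar_jar's own z axis and vertical above 0.3 rad).
It fails at once if the pepper mill is moved more than 20 mm or tipped (distance of pepper_mill from where it was at the start of the episode above 0.02 m or angle between pepper_mill's own z axis and vertical above 0.3 rad).
It also fails if it takes over 112 s, if anything falls off the work surface, if the arm or the gripper's body presses on something with over 40 N, if the wrist force passes 120 N, or if a joint passes its speed limit or range.

## Working session

There is one attempt and no reset: what is moved stays moved. The work goes in short steps, Python scripts to look and compute and a tool call to move; the robot and the scene stay as the last step left them, time stands still between calls to the robot, and variables do not carry over. Pictures are saved under pics/ and viewed, at most 14 in all, crops included, and the job is handed in when it is done.

Besides the shell and the picture viewer there is one more tool, called by a JSON object that holds its "api" and its "payload", one argument or row to a line. carry_out: Moves the arm, as the interface text tells. Its arguments: {"type":"object","properties":{"increments":{"type":"array"},"force":{"type":"number"}},"required":["increments"]}

```bash
ls; mkdir -p pics
python3 - <<'E'
from bench import sense,viewer,order,r
import cv2
print(sense()); print(r.tcp_to_grasp)
for n in("top","scene"):
    im=viewer.snapshot(n); cv2.imwrite(f"pics/{n}0.png",im[:,:,::-1]); c=viewer.get_calibration(n); print(n,c)
E
```

```text
pics
{'time': 0.0, 'joint_pos': array([ 6.22573563e+01,  7.51369160e+00,  8.53300452e+01, -3.42992215e-04,
        8.72628209e+01, -4.89413685e+00]), 'qd': array([-0.12395964,  0.05082396,  0.0512216 ,  0.00477545, -0.00042865,
        0.03969006]), 'joint_efforts': array([ 4.76998393e-04, -5.69390881e+01, -5.00555170e+01,  1.11206832e-04,
        1.42000912e-02,  1.49453024e-05]), 'tool_pos': array([232.67310994, 552.36052089, 190.5519424 ]), 'tcp_rot': array([-1.79893802e+02, -8.74964356e-03,  1.57151502e+02]), 'ft_force': array([ 1.01402416, -0.52900466, -0.92949072]), 'wrist_torque': array([ 0.01909565, -0.00586549,  0.02387148]), 'grip_force': 0.0, 'finger_gap': 85.68190354604393}
18.700000000000003
top {'fx': 403.75676025588166, 'fy': 403.75676025588166, 'cx': 275.46536137198945, 'cy': 219.1246118967803, 'R': array([[-0.01175281, -0.99961056,  0.02531009],
       [-0.99515618,  0.0092223 , -0.09787297],
       [ 0.09760143, -0.02633778, -0.99487702]]), 't': array([-1.03827567e+00,  5.46008502e+02,  1.04156055e+03])}
scene {'fx': 383.38837343638033, 'fy': 383.38837343638033, 'cx': 277.8270400158697, 'cy': 203.43354658232718, 'R': array([[ 0.78639981,  0.61739414, -0.01999541],
       [ 0.38843337, -0.519414  , -0.7611364 ],
       [-0.48030704,  0.59079063, -0.64828356]]), 't': array([-437.61510631, -175.71705916, 1267.77841396])}
```

View pics/top0.png

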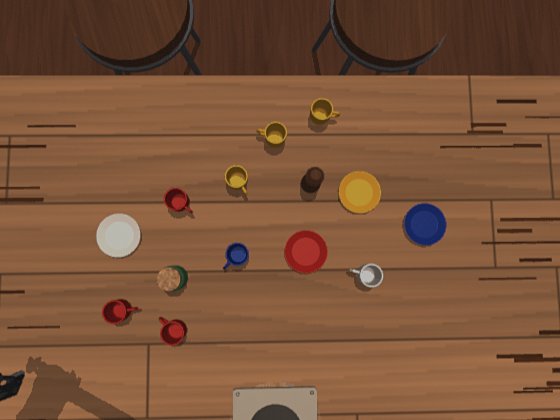

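View pics/scene0.png

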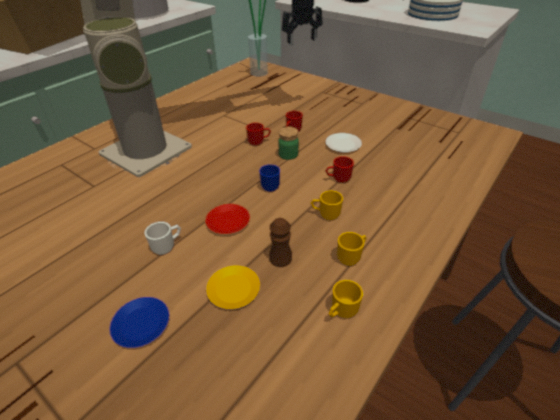

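The top view (up = +x, left = +y) shows the red cup farthest from the base at (177,199) and the yellow cup farthest left at (236,177). The blue cup is at (236,254) and the white cup at (371,275). The saucers are white (118,236), red (306,252), yellow (360,192) and blue (425,224). The jar is at (172,279) and the mill at (313,180).

The scene view agrees. Next I fit silhouettes.

```bash
cat > fit.py <<'E'
import numpy as np, cv2
from scipy.optimize import minimize
from bench import sense,viewer,r
def proj(c,X):
    p=np.asarray(X,float)@c["R"].T+c["t"]; return np.c_[c["fx"]*p[:,0]/p[:,2]+c["cx"],c["fy"]*p[:,1]/p[:,2]+c["cy"]]
def ray(c,u,v,z):
    d=c["R"].T@np.array([(u-c["cx"])/c["fx"],(v-c["cy"])/c["fy"],1]); o=-c["R"].T@c["t"]; return o+d*(z-o[2])/d[2]
def ring(rad,z):
    a=np.linspace(0,2*np.pi,48); return np.c_[rad*np.cos(a),rad*np.sin(a),0*a+z]
CUP=np.vstack([ring(22,0),ring(28,12),ring(30,60)]); SAU=np.vstack([ring(35,0),ring(58,15)])
HAN=np.array([[x,y,z] for x in(-4,4) for y,z in((27,15),(27,50),(48,51),(54,45),(54,25),(46,14))])
JAR=np.vstack([ring(33,0),ring(33,75),ring(28,85)]); MILL=np.vstack([ring(27,0),ring(15,122)])
S=4
def render(c,parts,x,y,a,roi):
    x0,y0,x1,y1=roi; m=np.zeros(((y1-y0)*S,(x1-x0)*S),np.uint8)
    R=np.array([[np.cos(a),-np.sin(a),0],[np.sin(a),np.cos(a),0],[0,0,1]])
    for P in parts:
        q=(proj(c,P@R.T+[x,y,0])-[x0-.5,y0-.5])*S
        cv2.fillConvexPoly(m,cv2.convexHull(q.astype(np.float32)).astype(np.int32),255)
    return cv2.resize(m,(x1-x0,y1-y0),interpolation=cv2.INTER_AREA)/255.
def mask(im,col):
    h,s,v=cv2.split(cv2.cvtColor(im,cv2.COLOR_RGB2HSV)); h=h.astype(int)
    if col=="red": return ((h<5)|(h>174))&(s>190)&(v>50)
    if col=="blue": return (h>105)&(h<130)&(s>140)&(v>35)
    if col=="yellow": return (h>18)&(h<32)&(s>205)&(v>60)
    return (s<45)&(v>90)
def blob(im,col,uv,roi):
    x0,y0,x1,y1=roi; m=mask(im,col)[y0:y1,x0:x1].astype(np.uint8)
    cs,_=cv2.findContours(m,cv2.RETR_EXTERNAL,cv2.CHAIN_APPROX_NONE)
    k=max(cs,key=lambda k:cv2.contourArea(k)) 
    o=np.zeros_like(m); cv2.drawContours(o,[k],-1,1,-1); return o.astype(float)
def fit(views,col,kind,guess):
    """views: list of (img,calib)"""
    parts=[CUP,HAN] if kind=="cup" else [SAU]; best=None; data=[]
    for im,c in views:
        u,v=proj(c,[[*guess,20]])[0]; sc=c["fx"]/(c["R"]@[*guess,20]+c["t"])[2]; w=int(sc*75)+2
        roi=(max(0,int(u)-w),max(0,int(v)-w),min(560,int(u)+w),min(420,int(v)+w)); data.append((c,roi,blob(im,col,(u,v),roi)))
    def cost(p):
        e=0
        for c,roi,b in data:
            m=render(c,parts,p[0],p[1],p[2]*np.pi/180,roi); e+=np.abs(m-b).sum()/max(b.sum(),1)
        return e/len(data)
    for a in (range(0,360,45) if kind=="cup" else [0]):
        s=minimize(cost,[*guess,a],method="Nelder-Mead",options=dict(initial_simplex=[[guess[0]-6,guess[1]-6,a-15],[guess[0]+8,guess[1],a+15],[guess[0],guess[1]+8,a],[guess[0]+3,guess[1]+3,a+25]],xatol=.1,fatol=1e-4))
        if best is None or s.fun<best.fun: best=s
    return best.x,best.fun
E
cat > m0.py <<'E'
from fit import *
G={"red":((177,199),(306,252)),"blue":((236,254),(425,224)),"yellow":((236,177),(360,192)),"white":((371,275),(118,236))}
V={n:(viewer.snapshot(n),viewer.get_calibration(n)) for n in("top","scene")}
for col,(a,b) in G.items():
    for kind,uv,z in(("cup",a,45),("saucer",b,10)):
        g=ray(V["top"][1],*uv,z)[:2]
        for vs in(["top"],["scene"],["top","scene"]):
            x,f=fit([V[n] for n in vs],col,kind,g); print(col,kind,vs,x.round(1),round(f,3),"handle" if kind=="cup" else "",round((x[2]+90)%360) if kind=="cup" else "")
c=V["top"][1]; print("jar",ray(c,170,279,85),"mill",ray(c,315,174,122))
E
python3 m0.py
```

```text
red cup ['top'] [597.8 251.3 140.6] 0.206 handle 231
red cup ['scene'] [593.4 253.1  43.5] 0.263 handle 134
red cup ['top', 'scene'] [596.5 250.8  -2.2] 0.28 handle 88
red saucer ['top'] [460.7 -87.   16.7] 0.083  
red saucer ['scene'] [458.7 -84.6   9.3] 0.132  
red saucer ['top', 'scene'] [459.6 -85.4  11.3] 0.109  
blue cup ['top'] [456.4  93.6  46.5] 0.204 handle 136
blue cup ['scene'] [451.   98.3  54.5] 0.32 handle 145
blue cup ['top', 'scene'] [455.2  94.4  44. ] 0.265 handle 134
blue saucer ['top'] [ 531.1 -411.4   18.5] 0.102  
blue saucer ['scene'] [ 528.9 -409.4    3.7] 0.102  
blue saucer ['top', 'scene'] [ 528.6 -409.7    9.5] 0.103  
yellow cup ['top'] [ 5.316e+02  1.000e-01 -1.387e+02] 1.0 handle 311
yellow cup ['scene'] [654.4  94.6 113.7] 0.127 handle 204
yellow cup ['top', 'scene'] [ 5.316e+02  1.000e-01 -1.387e+02] 1.0 handle 311
yellow saucer ['top'] [ 809.3 -351.9  575.4] 1.0  
yellow saucer ['scene'] [ 619.1 -235.8   16. ] 0.025  
yellow saucer ['top', 'scene'] [ 809.3 -351.9  575.4] 1.0  
white cup ['top'] [ 397.6 -247.5  344.7] 0.162 handle 75
white cup ['scene'] [ 396.1 -246.    65.6] 0.196 handle 156
white cup ['top', 'scene'] [ 397.4 -248.7  345.9] 0.226 handle 76
white saucer ['top'] [508.9 409.1  11.2] 0.041  
white saucer ['scene'] [507.3 409.    7.6] 0.067  
white saucer ['top', 'scene'] [508.1 409.1  19.9] 0.058  
jar [395.30998851 254.86820686  85.        ] mill [ 646.45126547 -102.13103549  122.        ]
```

Run:
```python
from fit import *
im=viewer.snapshot("top"); h=cv2.cvtColor(im,cv2.COLOR_RGB2HSV)
for n,(u,v) in dict(ysau=(360,192),yrim=(378,200),ycup=(230,180),ycin=(238,172),wood=(260,190),wood2=(340,220),rcup=(170,203),rin=(180,196),bcup=(232,258),bin=(239,252),wood3=(200,250),wcup=(370,285)).items(): print(n,h[v-1:v+2,u-1:u+2].reshape(-1,3)[[0,4,8]].tolist())
t=[cv2.resize(im[v-26:v+26,u-26:u+26],(390,290),interpolation=cv2.INTER_NEAREST) for u,v in((177,199),(236,177),(236,254),(371,275))]
cv2.imwrite("pics/crops.png",np.vstack([np.hstack(t[:2]),np.hstack(t[2:])])[:,:,::-1])
```

```text
ysau [[21, 190, 184], [21, 186, 186], [21, 190, 184]]
yrim [[18, 203, 185], [19, 196, 187], [16, 156, 118]]
ycup [[18, 200, 130], [21, 190, 185], [22, 184, 188]]
ycin [[18, 201, 89], [18, 201, 109], [18, 201, 128]]
wood [[13, 137, 132], [13, 141, 134], [13, 138, 133]]
wood2 [[13, 137, 141], [13, 138, 137], [13, 136, 137]]
rcup [[2, 196, 69], [1, 205, 71], [0, 203, 93]]
rin [[1, 185, 109], [1, 188, 107], [1, 194, 129]]
bcup [[114, 174, 97], [113, 157, 115], [114, 160, 118]]
bin [[114, 159, 120], [113, 163, 119], [114, 161, 119]]
wood3 [[12, 136, 131], [13, 139, 132], [13, 139, 134]]
wcup [[13, 36, 112], [17, 12, 146], [21, 21, 174]]
```

View pics/crops.png

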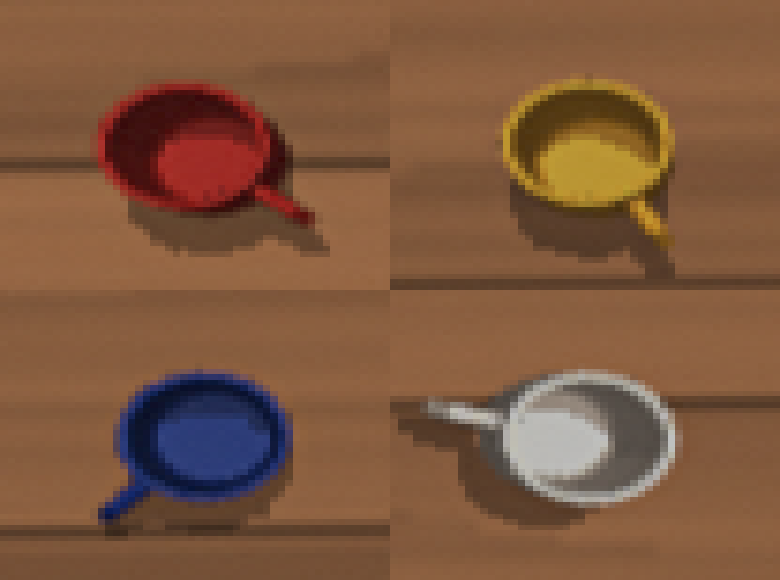

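The crops show clear rims and thin handles: red lower-right, yellow lower-right, blue lower-left, white left. I'll loosen the colour masks and refit.

```bash
python3 - <<'E'
s=open('fit.py').read()
s=s.replace('(s>190)&(v>50)','(s>165)&(v>35)').replace('(s>140)&(v>35)','(s>110)&(v>25)').replace('(h>18)&(h<32)&(s>205)&(v>60)','(h>14)&(h<34)&(s>164)&(v>50)').replace('(s<45)&(v>90)','(s<65)&(v>85)').replace('(-4,4)','(-3,3)')
open('fit.py','w').write(s)
E
python3 m0.py
```

```text
red cup ['top'] [599.  252.5 140.7] 0.123 handle 231
red cup ['scene'] [593.4 251.6  38.1] 0.285 handle 128
red cup ['top', 'scene'] [597.4 250.9   3.9] 0.254 handle 94
red saucer ['top'] [460.5 -86.6  13.5] 0.051  
red saucer ['scene'] [459.5 -85.6   8.2] 0.128  
red saucer ['top', 'scene'] [460.2 -86.1  11.2] 0.092  
blue cup ['top'] [455.4  93.8  45.5] 0.138 handle 135
blue cup ['scene'] [451.2  98.1  42.7] 0.23 handle 133
blue cup ['top', 'scene'] [455.1  94.5 403.9] 0.188 handle 134
blue saucer ['top'] [ 530.9 -410.7   13.5] 0.077  
blue saucer ['scene'] [ 529.2 -409.1   11.3] 0.076  
blue saucer ['top', 'scene'] [ 531.  -409.5   21.2] 0.077  
yellow cup ['top'] [656.   95.5 121.2] 0.061 handle 211
yellow cup ['scene'] [654.8  95.6 119.3] 0.068 handle 209
yellow cup ['top', 'scene'] [655.6  95.2 120.9] 0.07 handle 211
yellow saucer ['top'] [ 619.7 -235.5   12.8] 0.027  
yellow saucer ['scene'] [ 620.2 -236.1   19.6] 0.045  
yellow saucer ['top', 'scene'] [ 619.7 -235.3   10.1] 0.038  
white cup ['top'] [ 397.4 -248.3  -15.6] 0.124 handle 74
white cup ['scene'] [ 396.4 -248.4  352.2] 0.098 handle 82
white cup ['top', 'scene'] [ 396.9 -248.7  -16.9] 0.12 handle 73
white saucer ['top'] [508.7 409.2  12.9] 0.025  
white saucer ['scene'] [507.5 408.9  11.8] 0.038  
white saucer ['top', 'scene'] [508.1 409.2  27.4] 0.036  
jar [395.30998851 254.86820686  85.        ] mill [ 646.45126547 -102.13103549  122.        ]
```

```bash
cat > go.py <<'E'
import sys; from bench import sense
import numpy as np
from scipy.spatial.transform import Rotation as Ro
# usage: go.py x y z yaw [x y z yaw ...]: totals from the current pose, in fractions
s=sense(); R0=Ro.from_euler("xyz",s["tcp_rot"],degrees=True); p0=s["tool_pos"]
a=list(map(float,sys.argv[1:]))
print(p0.round(1),s["tcp_rot"].round(1),s["finger_gap"].round(1),s["grip_force"].round(1))
for i in range(0,len(a),4):
    R=Ro.from_euler("xyz",[180,0,a[i+3]],degrees=True)
    print(((R0.inv().apply(np.array(a[i:i+3])-p0))/400).round(4),((R0.inv()*R).as_rotvec()/2/np.pi).round(4))
E
python3 go.py 455 94 110 135 455 94 22 135
```

```text
Traceback (most recent call last):
  File "go.py", line 7, in <module>
    print(p0.round(1),s["tcp_rot"].round(1),s["finger_gap"].round(1),s["grip_force"].round(1))
                                            ^^^^^^^^^^^^^^^^^^^^^
AttributeError: 'float' object has no attribute 'round'
```

```bash
sed -i 's/s\["finger_gap"\].round(1),s\["grip_force"\].round(1)/round(s["finger_gap"],1),round(s["grip_force"],1)/' go.py
python3 go.py 455 94 110 135 455 94 22 135
```

```text
[232.9 552.8 191.3] [-180.    -0.   157.2] 85.4 0.0
[-0.9571 -0.8413  0.2037] [-0.0001  0.      0.0615]
[-0.9571 -0.8412  0.4237] [-0.0001  0.      0.0615]
```

{"api": "carry_out", "payload": {
  "increments": [-0.08,-0.07,0,0,0,0.005,1,-0.2,-0.175,0.01,0,0,0.015,1,-0.32,-0.28,0.03,0,0,0.025,1,-0.44,-0.387,0.06,0,0,0.035,1,-0.56,-0.49,0.09,0,0,0.045,1,-0.68,-0.6,0.12,0,0,0.055,1,-0.79,-0.695,0.15,0,0,0.0615,1,-0.89,-0.782,0.18,0,0,0.0615,1,-0.957,-0.841,0.2037,0,0,0.0615,1,-0.957,-0.841,0.2037,0,0,0.0615,1],
  "force": 30
}}

```text
time: 1.6
tool_pos: [455.2, 92.0, 109.3]
tcp_rot: [-179.9, -0.0, 134.8]
ft_force: [-1.1, 0.7, 0.2]
finger_gap: 85.5
grip_force: 0.0
```

```bash
python3 - <<'E'
from fit import *
im=viewer.snapshot("wrist"); cv2.imwrite("pics/w1.png",im[:,:,::-1]); c=viewer.get_calibration("wrist")
print(proj(c,[[455.3,94,60],[455.3,94,0]]))
E
python3 go.py 455 94 22 135
```

```text
[[280.50302618 216.8797862 ]
 [280.30571888 196.78236985]]
[455.   93.5 109.8] [-180.    -0.   134.9] 85.6 0.0
[0.0008 0.0011 0.2195] [-0.0001 -0.0001 -0.0004]
```

View pics/w1.png

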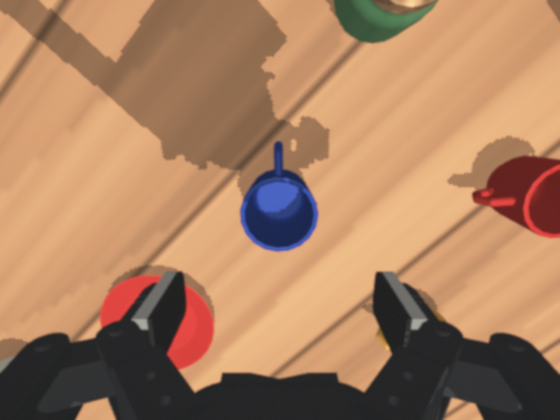

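The wrist view shows the blue cup with rim centre near (279,212) and handle straight up, between the fingers as intended. The fit predicted (280.5,217), so I'll check with a wrist fit.

```bash
python3 - <<'E'
from fit import *
V={n:(viewer.snapshot(n),viewer.get_calibration(n)) for n in("wrist",)}
x,f=fit([V["wrist"]],"blue","cup",(455,94)); print(x,f)
g=(460.3,-86.2);
E
python3 go.py 454 95 22 135
```

```text
[454.52695229  92.96937264  46.13093602] 0.111849067112225
[455.   94.4 110.2] [180.   -0.  134.9] 85.6 0.0
[ 0.0027 -0.0007  0.2204] [ 0.     -0.0001 -0.0002]
```

{"api": "carry_out", "payload": {
  "increments": [0,0,0.06,0,0,0,1,0.001,0,0.13,0,0,0,1,0.002,0,0.19,0,0,0,1,0.002,0,0.225,0,0,0,1,0.002,0,0.238,0,0,0,1,0.002,0,0.238,0,0,0,1,0.002,0,0.238,0,0,0,-1,0.002,0,0.238,0,0,0,-1,0.002,0,0.238,0,0,0,-1,0.002,0,0.238,0,0,0,-1],
  "force": 30
}}

```text
time: 2.95
tool_pos: [461.6, 96.8, 20.4]
tcp_rot: [179.3, 0.4, 135.0]
ft_force: [5.4, 7.7, 16.7]
finger_gap: 12.4
grip_force: 8.6
```

```bash
python3 go.py 455 94 175 135 530.5 -410 175 135
```

```text
[461.6  96.8  20.4] [179.3   0.4 135. ] 12.4 8.6
[ 0.004  -0.0118 -0.3867] [ 0.002   0.0011 -0.    ]
[-1.0206 -0.769  -0.3888] [ 0.002   0.0011 -0.    ]
```

Run:
```python
from fit import *
a=viewer.snapshot("wrist")
t=viewer.snapshot("top"); s=viewer.snapshot("scene")
tt=cv2.resize(t[214:294,190:290],(400,300)); ss=cv2.resize(s[130:230,220:320],(400,300))
cv2.imwrite("pics/c1.png",np.vstack([np.hstack([cv2.resize(a,(400,300)),tt]),np.hstack([ss,ss*0])])[:,:,::-1])
```

```text
(no output)
```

View pics/c1.png

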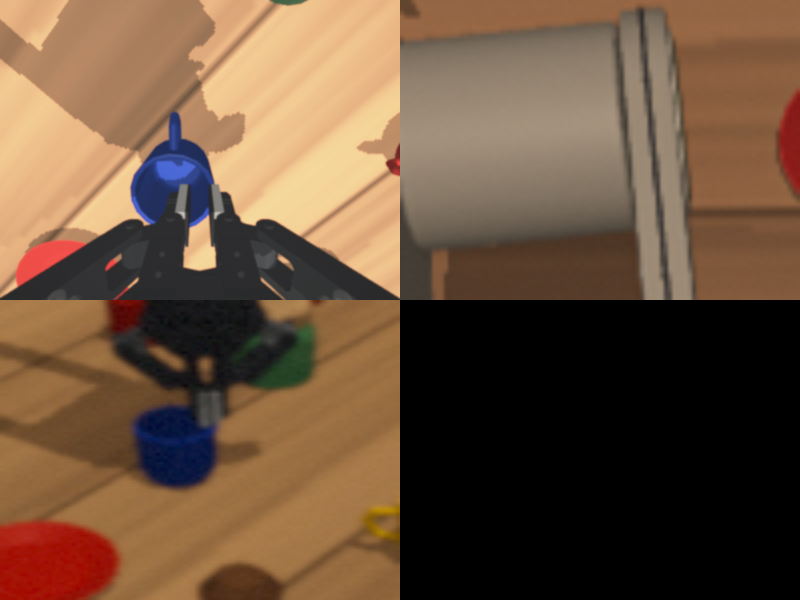

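The wrist crop shows the left finger over the cup interior and the right finger outside at the cup's right wall, near (180,195) and (217,195). It looks like a wall pinch rather than an outside grasp. I'll measure where the cup really is before moving.

Run:
```python
from fit import *
s=sense(); print(s["tool_pos"],s["finger_gap"],s["grip_force"],s["ft_force"],s["wrist_torque"])
c=viewer.get_calibration("wrist"); im=viewer.snapshot("wrist")
for g in((447,83),(455,94)): print(fit([(im,c)],"blue","cup",g))
print(fit([(viewer.snapshot("scene"),viewer.get_calibration("scene"))],"blue","cup",(447,83)))
R=c["R"]; print("cam",-R.T@c["t"], "tcp px",proj(c,[s["tool_pos"],s["tool_pos"]+[0,0,40]]))
cv2.imwrite("pics/w2.png",cv2.resize(im[150:400,150:420],(800,600))[:,:,::-1])
```

```text
[461.36365509  96.59304937  20.22966765] 0.17285063366126396 8.313999973033788 [ 6.10069591  7.77121391 17.52622233] [ 1.21271757 -1.15776879  0.00899118]
(array([443.45926621,  79.60006374,  44.7087009 ]), np.float64(0.37049384843933386))
(array([443.58157647,  78.66902902,  43.77322018]), np.float64(0.368220766749563))
(array([439.71466116,  83.70939669,  51.31461739]), np.float64(0.28843677822006))
cam [404.19764799 150.27134306 202.32750251] tcp px [[279.76435316 242.66933573]
 [280.83286061 274.81834425]]
```

View pics/w2.png

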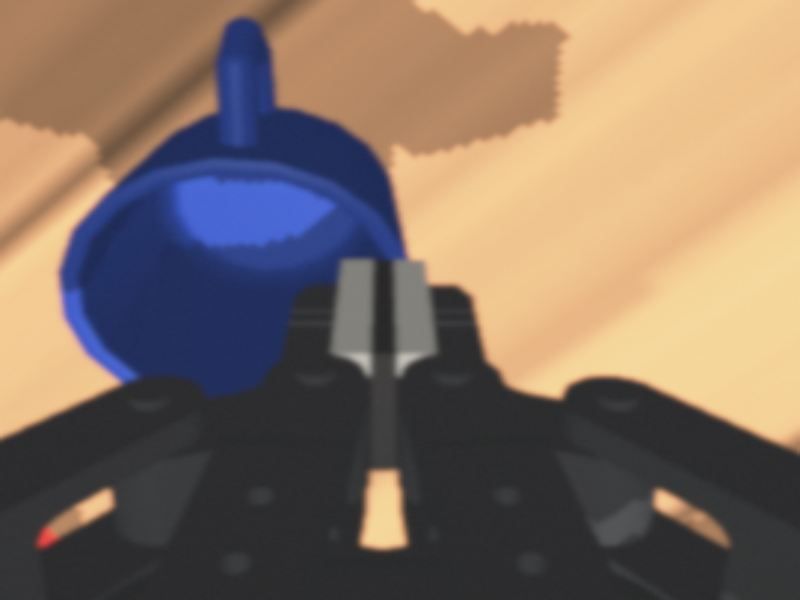

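Now it reads fully shut (gap 0.2). The fingertips, at (380,262) in the crop, press on the cup's right rim, and the cup seems to lean. I'll check the finger geometry against the first wrist picture before freeing it.

Run:
```python
from fit import *
from scipy.spatial.transform import Rotation as Ro
s=sense(); c=viewer.get_calibration("wrist"); R=Ro.from_euler("xyz",s["tcp_rot"],degrees=True).as_matrix(); p=s["tool_pos"]
for h in(0,13,25,40):
    print(h,proj(c,[p+R@np.array([0,y,-h]) for y in(-57,-42.5,0,42.5,57)]).round(0).tolist())
im=viewer.snapshot("wrist")
# full pose fit of cup incl. tilt
P0=[CUP,HAN]; b=blob(im,"blue",None,(100,100,330,330))
def rend(q):
    m=np.zeros((230,230),np.uint8); Rm=(Ro.from_rotvec([q[3],q[4],0])*Ro.from_euler("z",q[5])).as_matrix()
    for P in P0: cv2.fillConvexPoly(m,cv2.convexHull((proj(c,P@Rm.T+q[:3])-100).astype(np.float32)).astype(np.int32),1)
    return m
# exclude area hidden by the gripper (dark)
v=im[100:330,100:330].max(2); vis=~((v<75)&(b==0)); vis[145:]=False
def cost(q): return (np.abs(rend(q)-b)*vis).sum()+abs(min(q[2],0))
best=None
for tl in(0,.2,.4):
    s0=minimize(cost,[443,79,5*tl,-.7*tl,.7*tl,.77],method="Nelder-Mead",options=dict(maxiter=3000,initial_simplex=np.array([443,79,5*tl,-.7*tl,.7*tl,.77])+np.vstack([np.zeros(6),np.diag([8,8,6,.15,.15,.2])])))
    print(s0.fun,b.sum(),s0.x.round(2),"tilt",np.degrees(np.hypot(*s0.x[3:5])))
```

```text
0 [[187.0, 243.0], [210.0, 243.0], [280.0, 243.0], [349.0, 243.0], [373.0, 243.0]]
13 [[180.0, 252.0], [206.0, 252.0], [280.0, 252.0], [354.0, 252.0], [379.0, 252.0]]
25 [[174.0, 261.0], [201.0, 261.0], [280.0, 261.0], [359.0, 261.0], [386.0, 261.0]]
40 [[164.0, 274.0], [194.0, 274.0], [280.0, 274.0], [366.0, 274.0], [395.0, 274.0]]
269.0 9553.0 [4.4302e+02 7.8380e+01 1.5800e+00 4.0000e-02 3.0000e-02 7.4000e-01] tilt 2.8417575323742676
333.0 9553.0 [ 4.4049e+02  7.7390e+01  3.5400e+00 -4.0000e-02  1.4000e-01  8.0000e-01] tilt 8.348220141700777
405.0 9553.0 [ 4.3981e+02  7.5790e+01  6.3600e+00 -9.0000e-02  1.7000e-01  8.0000e-01] tilt 10.815603276503609
```

The cup is upright at about (443,79). The fingertips look roughly 30–40 mm above the reported TCP, resting on the rim, so they probably closed over the top of the cup. I'll lift straight up and measure the true tip position.

{"api": "carry_out", "payload": {
  "increments": [0,0,-0.02,0,0,0,-1,0,0,-0.06,0,0,0,-1,0,0,-0.12,0,0,0,-1,0,0,-0.18,0,0,0,-1,0,0,-0.23,0,0,0,-1,0,0,-0.25,0,0,0,-1,0,0,-0.25,0,0,0,-1,0,0,-0.25,0,0,0,-1,0,0,-0.25,0,0,0,-1,0,0,-0.25,0,0,0,-1]
}}

```text
time: 4.5
tool_pos: [454.1, 94.8, 114.3]
tcp_rot: [-179.9, -0.0, 135.0]
ft_force: [0.5, -0.1, 0.1]
finger_gap: -0.2
grip_force: 0.0
```

Run:
```python
from fit import *
s=sense(); print(s["tool_pos"],s["tcp_rot"],s["joint_pos"].round(2),s["finger_gap"],s["ft_force"])
W=(viewer.snapshot("wrist"),viewer.get_calibration("wrist")); Sc=(viewer.snapshot("scene"),viewer.get_calibration("scene"))
p=s["tool_pos"]
def mark(im,c):
    im=cv2.resize(im,None,fx=4,fy=4,interpolation=cv2.INTER_CUBIC)
    for h,col in((0,(0,255,0)),(20,(0,255,255)),(40,(255,0,255))):
        u,v=proj(c,[p+[0,0,h]])[0]; cv2.circle(im,(int(u*4+2),int(v*4+2)),4,col,-1)
    return im
u,v=(proj(Sc[1],[p])[0]*4).astype(int); a=mark(*Sc)[max(0,v-250):v+250,max(0,u-200):u+200]
u,v=(proj(W[1],[p])[0]*4).astype(int); b=mark(*W)[max(0,v-250):v+250,max(0,u-200):u+200]; print(a.shape,b.shape,(u,v))
cv2.imwrite("pics/tip.png",np.hstack([cv2.resize(a,(400,500)),cv2.resize(b,(400,500))])[:,:,::-1])
for n,(im,c) in dict(w=W,s=Sc).items(): print(n,fit([(im,c)],"blue","cup",(443,79)))
```

```text
[454.09545317  94.81639576 114.30465775] [-1.79947962e+02 -4.20535385e-02  1.35012695e+02] [  5.46 -11.15 111.65  -0.    79.57 -39.55] -0.15468785502407353 [ 0.47758233 -0.10428977  0.10022766]
(500, 400, 3) (500, 400, 3) (np.int64(1118), np.int64(969))
w (array([443.80075212,  78.02224533,  43.44361786]), np.float64(0.12117781820632031))
s (array([440.08699853,  84.28438288,  38.27882142]), np.float64(0.20628185700509716))
```

View pics/tip.png

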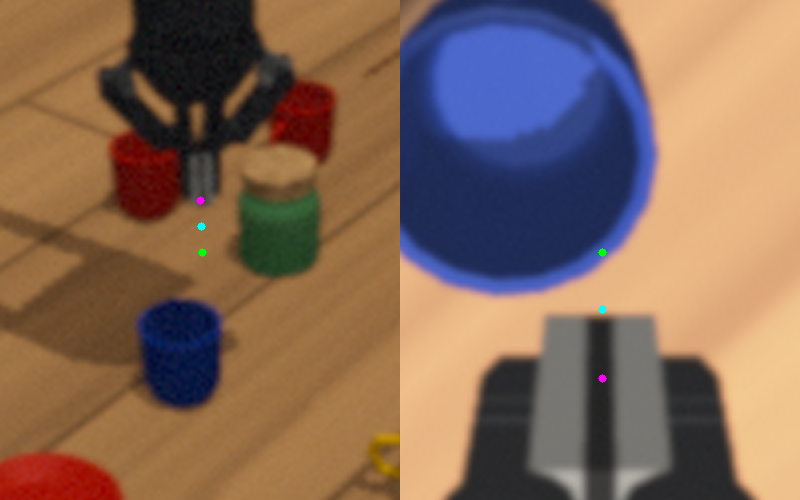

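Both views put the real fingertips about 38–39 mm above the reported TCP, on the same vertical line. The rim contact gives the same figure: 60 − 20.4. So from now on real tip z = TCP z + 39, plus up to 13 when open. For a grasp at mid-cup I need a reported TCP z of about −29.

```bash
python3 go.py 444 79 50 134 444 79 -29 134
```

```text
[454.3  94.8 114.6] [-180.   -0.  135.] -0.2 0.0
[-0.0098 -0.0461  0.1614] [-0.0001 -0.0001  0.0028]
[-0.0099 -0.046   0.3589] [-0.0001 -0.0001  0.0028]
```

{"api": "carry_out", "payload": {
  "increments": [-0.005,-0.02,0,0,0,0.0028,1,-0.01,-0.046,0,0,0,0.0028,1,-0.01,-0.046,0,0,0,0.0028,1,-0.01,-0.046,0,0,0,0.0028,1,-0.01,-0.046,0.03,0,0,0.0028,1,-0.01,-0.046,0.08,0,0,0.0028,1,-0.01,-0.046,0.13,0,0,0.0028,1,-0.01,-0.046,0.16,0,0,0.0028,1,-0.01,-0.046,0.16,0,0,0.0028,1,-0.01,-0.046,0.16,0,0,0.0028,1]
}}

```text
time: 5.85
tool_pos: [444.8, 79.1, 51.5]
tcp_rot: [180.0, 0.0, 134.0]
ft_force: [-0.3, -0.1, -0.9]
finger_gap: 85.2
grip_force: 0.0
```

```bash
python3 - <<'E'
from fit import *
print(fit([(viewer.snapshot("wrist"),viewer.get_calibration("wrist"))],"blue","cup",(444,79)))
E
python3 go.py 444 79 -29 134
```

```text
(array([443.50913587,  78.4086538 ,  44.31963248]), np.float64(0.09480354879594424))
[445.1  79.1  51.7] [179.9   0.  134. ] 85.1 0.0
[ 0.0019 -0.0023  0.2018] [0.0002 0.0001 0.    ]
```

{"api": "carry_out", "payload": {
  "increments": [0.002,-0.002,0.03,0,0,0,1,0.002,-0.002,0.08,0,0,0,1,0.002,-0.002,0.13,0,0,0,1,0.002,-0.002,0.175,0,0,0,1,0.002,-0.002,0.2,0,0,0,1,0.002,-0.002,0.2,0,0,0,1,0.002,-0.002,0.2,0,0,0,-1,0.002,-0.002,0.2,0,0,0,-1,0.002,-0.002,0.2,0,0,0,-1,0.002,-0.002,0.2,0,0,0,-1],
  "force": 30
}}

```text
time: 7.15
tool_pos: [444.1, 79.1, -28.1]
tcp_rot: [179.9, 0.1, 134.0]
ft_force: [-1.3, 0.2, 6.2]
finger_gap: 57.0
grip_force: 31.6
```

```bash
python3 - <<'E'
from fit import *
a=viewer.snapshot("wrist"); cv2.imwrite("pics/w3.png",a[:,:,::-1])
E
python3 go.py 444 79 130 134 530.5 -410 130 134
```

```text
[444.1  79.  -28.1] [1.799e+02 1.000e-01 1.340e+02] 57.0 31.6
[-3.000e-04  2.000e-04 -3.953e-01] [0.0002 0.0002 0.    ]
[-1.0299 -0.6935 -0.395 ] [0.0002 0.0002 0.    ]
```

View pics/w3.png

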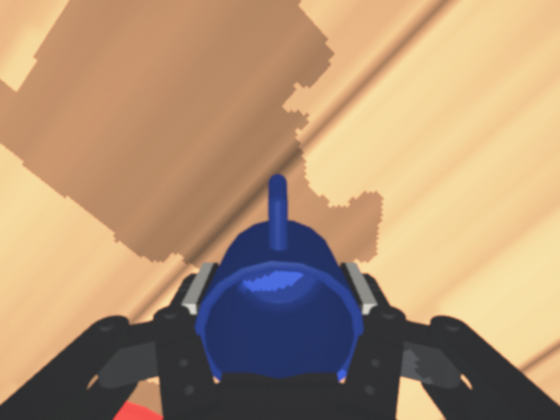

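The grip is good: gap 57, cup between the pads, handle up at (278,180). Next I lift and carry it to the blue saucer.

{"api": "carry_out", "payload": {
  "increments": [0,0,-0.03,0,0,0,-1,0,0,-0.1,0,0,0,-1,0,0,-0.19,0,0,0,-1,0,0,-0.28,0,0,0,-1,-0.02,-0.0135,-0.35,0,0,0,-1,-0.08,-0.054,-0.39,0,0,0,-1,-0.18,-0.121,-0.395,0,0,0,-1,-0.28,-0.189,-0.395,0,0,0,-1,-0.38,-0.256,-0.395,0,0,0,-1,-0.48,-0.323,-0.395,0,0,0,-1]
}}

```text
time: 8.45
tool_pos: [483.7, -150.3, 129.6]
tcp_rot: [180.0, 0.0, 134.0]
ft_force: [0.6, 1.2, -2.0]
finger_gap: 57.0
grip_force: 32.8
```

```bash
python3 go.py 530.5 -410 130 134
```

```text
[ 483.7 -150.3  129.6] [180.   0. 134.] 57.0 32.8
[-0.5483 -0.3667 -0.0009] [0.0001 0.0001 0.    ]
```

{"api": "carry_out", "payload": {
  "increments": [-0.08,-0.054,0,0,0,0,-1,-0.18,-0.12,0,0,0,0,-1,-0.28,-0.187,0,0,0,0,-1,-0.37,-0.247,0,0,0,0,-1,-0.45,-0.301,0,0,0,0,-1,-0.51,-0.341,0,0,0,0,-1,-0.54,-0.361,0,0,0,0,-1,-0.548,-0.367,0,0,0,0,-1,-0.548,-0.367,0,0,0,0,-1,-0.548,-0.367,0,0,0,0,-1]
}}

```text
time: 9.7
tool_pos: [530.5, -407.4, 129.0]
tcp_rot: [180.0, -0.0, 134.1]
ft_force: [0.3, 0.0, -1.7]
finger_gap: 57.4
grip_force: 32.8
```

```bash
python3 - <<'E'
from fit import *
s=sense(); p=s["tool_pos"]; c=viewer.get_calibration("wrist"); im=viewer.snapshot("wrist"); cv2.imwrite("pics/w4.png",im[:,:,::-1])
print(proj(c,[[530.5,-410,15]]), proj(c,ring(58,15)+[530.5,-410,0]).min(0),proj(c,ring(58,15)+[530.5,-410,0]).max(0))
b=blob(im,"blue",None,(0,0,560,420)); print(cv2.boundingRect(b.astype(np.uint8)))
E
python3 go.py 530.5 -410 30 134 530.5 -410 -21 134
```

```text
[[277.69357492 197.63648209]] [216.59716337 135.17559049] [338.79727213 253.48309177]
(194, 138, 170, 243)
[ 530.5 -407.5  129.1] [180.   -0.  134.1] 57.2 32.8
[-0.0045 -0.0044  0.2477] [ 0.     -0.      0.0002]
[-0.0045 -0.0044  0.3752] [ 0.     -0.      0.0002]
```

View pics/w4.png

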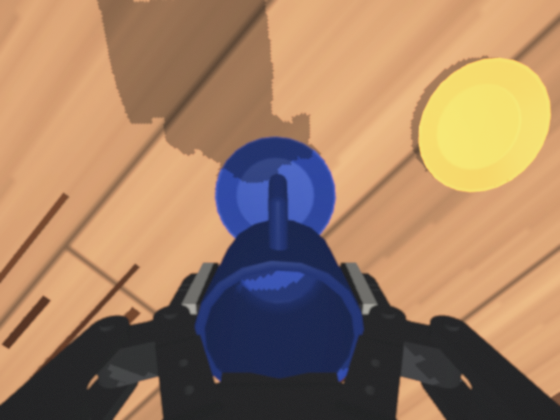

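The blue saucer's rim spans x 216–335 with its top at y=138. That is about 2 mm from the prediction, so I shift the target to y = −411.5 and descend.

{"api": "carry_out", "payload": {
  "increments": [-0.007,-0.007,0.04,0,0,0,-1,-0.007,-0.007,0.11,0,0,0,-1,-0.007,-0.007,0.18,0,0,0,-1,-0.007,-0.007,0.25,0,0,0,-1,-0.007,-0.007,0.3,0,0,0,-1,-0.007,-0.007,0.335,0,0,0,-1,-0.007,-0.007,0.355,0,0,0,-1,-0.007,-0.007,0.367,0,0,0,-1,-0.007,-0.007,0.372,0,0,0,-1,-0.007,-0.007,0.374,0,0,0,-1]
}}

```text
time: 11.0
tool_pos: [530.7, -412.8, -20.0]
tcp_rot: [180.0, 0.1, 134.0]
ft_force: [0.1, 0.1, -1.5]
finger_gap: 56.9
grip_force: 32.8
```

```bash
python3 go.py 530.5 -411.5 -22.5 134
```

```text
[ 530.7 -412.8  -20. ] [1.80e+02 1.00e-01 1.34e+02] 56.9 32.8
[0.0026 0.0019 0.0061] [0.     0.0002 0.    ]
```

{"api": "carry_out", "payload": {
  "increments": [0.002,0.002,0.003,0,0,0,-1,0.002,0.002,0.005,0,0,0,-1,0.002,0.002,0.006,0,0,0,-1,0.002,0.002,0.006,0,0,0,-1,0.002,0.002,0.006,0,0,0,1,0.002,0.002,0.006,0,0,0,1,0.002,0.002,0.006,0,0,0,1,0.002,0.002,0.006,0,0,0,1,0.002,0.002,0.006,0,0,0,1,0.002,0.002,0.006,0,0,0,1]
}}

```text
time: 12.25
tool_pos: [530.3, -411.3, -23.1]
tcp_rot: [180.0, -0.0, 134.0]
ft_force: [0.2, -0.8, -0.3]
finger_gap: 85.4
grip_force: 0.0
```

```bash
python3 go.py 530.7 -412 100 134 397 -248.5 100 76 397 -248.5 55 76
```

```text
[ 530.3 -411.3  -23.1] [180.  -0. 134.] 85.4 0.0
[-0.002  -0.0005 -0.3078] [ 0. -0.  0.]
[ 0.5243  0.043  -0.3078] [-0.     -0.      0.1611]
[ 0.5243  0.043  -0.1953] [-0.     -0.      0.1611]
```

{"api": "carry_out", "payload": {
  "increments": [0,0,-0.03,0,0,0,1,0,0,-0.1,0,0,0,1,0,0,-0.2,0,0,0,1,0.03,0.003,-0.29,0,0,0.02,1,0.13,0.01,-0.308,0,0,0.047,1,0.24,0.02,-0.308,0,0,0.075,1,0.35,0.03,-0.308,0,0,0.1,1,0.45,0.037,-0.308,0,0,0.127,1,0.51,0.042,-0.3,0,0,0.15,1,0.524,0.043,-0.27,0,0,0.161,1]
}}

```text
time: 13.5
tool_pos: [397.3, -248.2, 86.6]
tcp_rot: [179.8, 0.1, 75.9]
ft_force: [-0.2, -0.7, 0.5]
finger_gap: 85.5
grip_force: 0.0
```

```bash
python3 - <<'E'
from fit import *
im=viewer.snapshot("wrist"); c=viewer.get_calibration("wrist")
print(fit([(im,c)],"white","cup",(397,-248.5)))
V={n:(viewer.snapshot(n),viewer.get_calibration(n)) for n in("top","scene")}
for n in V: print(n,fit([V[n]],"blue","cup",(530,-411)),fit([V[n]],"white","cup",(397,-248.5)))
cv2.imwrite("pics/w5.png",np.hstack([cv2.resize(im,(400,300)),cv2.resize(V["top"][0][180:270,365:485],(400,300))])[:,:,::-1])
E
python3 go.py 397 -248.5 50 76
```

```text
(array([ 394.45008036, -247.96206862,  344.30445945]), np.float64(0.05258543019292037))
top (array([ 532.59708464, -413.86438822,  296.51286187]), np.float64(0.46902628285356696)) (array([ 397.50008217, -247.76847549,  344.03083721]), np.float64(0.28185231539424277))
scene (array([ 544.51976298, -431.13630321,  334.18898687]), np.float64(0.40905794395625367)) (array([ 395.65712191, -248.27128347,   -8.63025314]), np.float64(0.10102450980392157))
[ 396.9 -248.4   85.4] [180.    0.   76.1] 85.6 0.0
[-0.0001  0.0002  0.0885] [0.     0.     0.0004]
```

View pics/w5.png

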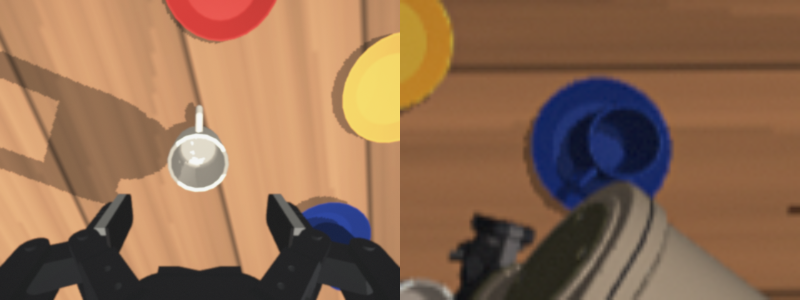

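The wrist view shows the white cup between the fingers, handle up. The top crop shows the blue cup standing on its saucer, with the rim offset about 7.5 px outward, as parallax predicts. I'll grasp the white cup.

{"api": "carry_out", "payload": {
  "increments": [0,-0.002,0.04,0,0,0,1,0,-0.002,0.1,0,0,0,1,0,-0.002,0.16,0,0,0,1,0,-0.002,0.22,0,0,0,1,0,-0.002,0.265,0,0,0,1,0,-0.002,0.286,0,0,0,1,0,-0.002,0.286,0,0,0,1,0,-0.002,0.286,0,0,0,-1,0,-0.002,0.286,0,0,0,-1,0,-0.002,0.286,0,0,0,-1]
}}

```text
time: 14.9
tool_pos: [397.0, -249.1, -28.4]
tcp_rot: [179.9, 0.0, 76.0]
ft_force: [-1.8, 0.3, 5.1]
finger_gap: 57.4
grip_force: 31.5
```

```bash
python3 go.py 396 -248.5 130 76 430 0 130 76 508.3 409 130 76
```

```text
[ 397.  -249.1  -28.4] [179.9   0.   76. ] 57.4 31.5
[ 0.0004 -0.0022 -0.3961] [0.0003 0.0001 0.0001]
[ 0.6238 -0.0695 -0.3967] [0.0003 0.0001 0.0001]
[ 1.6634 -0.1261 -0.3977] [0.0003 0.0001 0.0001]
```

{"api": "carry_out", "payload": {
  "increments": [0,0,-0.03,0,0,0,-1,0,0,-0.1,0,0,0,-1,0,0,-0.19,0,0,0,-1,0,0,-0.28,0,0,0,-1,0.03,-0.003,-0.35,0,0,0,-1,0.12,-0.012,-0.39,0,0,0,-1,0.24,-0.025,-0.396,0,0,0,-1,0.37,-0.04,-0.396,0,0,0,-1,0.5,-0.055,-0.396,0,0,0,-1,0.624,-0.07,-0.396,0,0,0,-1]
}}

```text
time: 16.15
tool_pos: [429.3, 2.3, 129.7]
tcp_rot: [179.9, -0.0, 76.0]
ft_force: [0.5, -0.7, -0.1]
finger_gap: 56.9
grip_force: 32.5
```

```bash
python3 go.py 508.3 409 130 76
```

```text
[429.3   2.3 129.7] [179.9  -0.   76. ] 56.9 32.5
[ 1.0343e+00 -5.3400e-02 -6.0000e-04] [ 0.0002 -0.      0.0001]
```

{"api": "carry_out", "payload": {
  "increments": [0.06,-0.003,0,0,0,0,-1,0.17,-0.009,0,0,0,0,-1,0.3,-0.0155,0,0,0,0,-1,0.43,-0.022,0,0,0,0,-1,0.56,-0.029,0,0,0,0,-1,0.69,-0.0355,0,0,0,0,-1,0.81,-0.042,0,0,0,0,-1,0.91,-0.047,0,0,0,0,-1,0.97,-0.05,0,0,0,0,-1,0.98,-0.051,0,0,0,0,-1]
}}

```text
time: 17.4
tool_pos: [503.7, 387.2, 129.1]
tcp_rot: [-180.0, 0.0, 76.1]
ft_force: [-0.6, -0.9, -0.8]
finger_gap: 56.8
grip_force: 32.5
```

```bash
cat > sau.py <<'E'
import sys; from fit import *
col=sys.argv[1]; g=np.array([float(sys.argv[2]),float(sys.argv[3]),0]); im=viewer.snapshot("wrist"); c=viewer.get_calibration("wrist")
# fit saucer in wrist view by its outline (top/left/right extents of the blob above the cup)
m=mask(im,col).astype(np.uint8); q=proj(c,ring(58,15)+g); lo,hi=q.min(0),q.max(0)
x0,x1=int(lo[0]-30),int(hi[0]+30); y0,y1=int(max(0,lo[1]-30)),int(proj(c,[g+[0,0,15]])[0,1])
cs,_=cv2.findContours(m[y0:y1,max(0,x0):x1].copy(),cv2.RETR_EXTERNAL,cv2.CHAIN_APPROX_NONE)
k=max(cs,key=cv2.contourArea)[:,0]+[max(0,x0),y0]; k=cv2.convexHull(k)[:,0]; k=k[k[:,1]<y1-2]
W=np.array([ray(c,u,v,13) for u,v in k]); from scipy.optimize import least_squares
s=least_squares(lambda p:np.hypot(W[:,0]-p[0],W[:,1]-p[1])-p[2],[*g[:2],58],loss="soft_l1"); print("saucer x,y,r",s.x.round(1),"rms",np.sqrt(np.mean(s.fun**2)).round(2),len(k))
E
python3 sau.py white 508.3 409; python3 go.py 508.3 409 130 76
```

```text
saucer x,y,r [507.  407.   58.3] rms 0.1 27
[503.7 386.6 129. ] [-180.     0.    76.1] 57.3 32.5
[ 0.0572 -0.0023 -0.0025] [-0.      0.      0.0003]
```

{"api": "carry_out", "payload": {
  "increments": [0.025,-0.002,0.02,0,0,0,-1,0.045,-0.003,0.09,0,0,0,-1,0.052,-0.003,0.17,0,0,0,-1,0.052,-0.003,0.25,0,0,0,-1,0.052,-0.003,0.3,0,0,0,-1,0.052,-0.003,0.335,0,0,0,-1,0.052,-0.003,0.355,0,0,0,-1,0.052,-0.003,0.367,0,0,0,-1,0.052,-0.003,0.372,0,0,0,-1,0.052,-0.003,0.373,0,0,0,-1]
}}

```text
time: 18.7
tool_pos: [508.3, 406.7, -19.7]
tcp_rot: [180.0, -0.0, 76.0]
ft_force: [-0.1, 0.6, -1.3]
finger_gap: 57.0
grip_force: 32.5
```

```bash
python3 go.py 507.7 407.2 -22.6 76
```

```text
[508.3 406.7 -19.7] [180.  -0.  76.] 57.0 32.5
[ 0.0009 -0.0018  0.0072] [ 0.0001 -0.0001  0.0001]
```

{"api": "carry_out", "payload": {
  "increments": [0.001,-0.001,0.003,0,0,0,-1,0.001,-0.001,0.005,0,0,0,-1,0.001,-0.001,0.007,0,0,0,-1,0.001,-0.001,0.007,0,0,0,-1,0.001,-0.001,0.007,0,0,0,1,0.001,-0.001,0.007,0,0,0,1,0.001,-0.001,0.007,0,0,0,1,0.001,-0.001,0.007,0,0,0,1,0.001,-0.001,0.007,0,0,0,1,0.001,-0.001,0.007,0,0,0,1]
}}

```text
time: 19.95
tool_pos: [507.6, 406.9, -23.1]
tcp_rot: [-180.0, 0.0, 76.0]
ft_force: [-0.4, 0.2, -0.2]
finger_gap: 85.3
grip_force: 0.0
```

```bash
python3 go.py 507.7 407.2 100 76  598 252 100 51
```

```text
[507.6 406.9 -23.1] [-180.    0.   76.] 85.3 0.0
[ 8.000e-04 -1.000e-04 -3.078e-01] [-0.      0.      0.0001]
[-0.3213  0.3126 -0.3077] [-0.      0.      0.0696]
```

Next is the red cup: handle at 231°, yaw 51.

{"api": "carry_out", "payload": {
  "increments": [0,0,-0.03,0,0,0,1,0,0,-0.1,0,0,0,1,0,0,-0.2,0,0,0,1,-0.02,0.02,-0.29,0,0,0.01,1,-0.09,0.088,-0.308,0,0,0.025,1,-0.18,0.175,-0.308,0,0,0.045,1,-0.26,0.253,-0.308,0,0,0.06,1,-0.31,0.302,-0.305,0,0,0.07,1,-0.321,0.3126,-0.29,0,0,0.07,1,-0.321,0.3126,-0.275,0,0,0.07,1]
}}

```text
time: 21.2
tool_pos: [598.0, 252.4, 87.0]
tcp_rot: [-180.0, -0.0, 50.9]
ft_force: [-0.6, 1.0, -0.8]
finger_gap: 85.3
grip_force: 0.0
```

```bash
python3 - <<'E'
from fit import *
im=viewer.snapshot("wrist"); c=viewer.get_calibration("wrist")
print(fit([(im,c)],"red","cup",(598,252)))
t=viewer.snapshot("top");ct=viewer.get_calibration("top"); print(fit([(t,ct)],"red","cup",(598,252)))
cv2.imwrite("pics/w6.png",np.hstack([cv2.resize(im,(400,300)),cv2.resize(t[190:280,60:180],(400,300))])[:,:,::-1])
E
python3 go.py 598 252 -29 51
```

```text
(array([594.80211472, 249.8544825 , 140.43940232]), np.float64(0.11215988409021463))
(array([597.89972176, 249.10518499, 139.51675281]), np.float64(0.7373323013415892))
[596.7 253.   85.8] [-1.799e+02  1.000e-01  5.090e+01] 85.5 0.0
[0.0006 0.0045 0.2869] [-0.0002  0.0002 -0.0002]
```

View pics/w6.png

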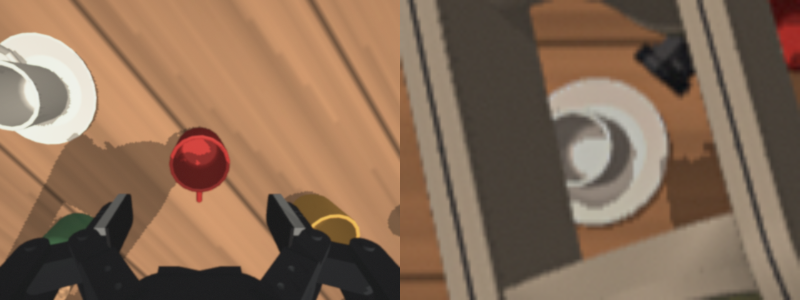

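The wrist view has the red cup centred at (199,163) with its handle toward the gripper. The white cup stands on its saucer. I'll grasp red.

{"api": "carry_out", "payload": {
  "increments": [-0.003,0.003,0.04,0,0,0,1,-0.003,0.003,0.1,0,0,0,1,-0.003,0.003,0.16,0,0,0,1,-0.003,0.003,0.22,0,0,0,1,-0.003,0.003,0.265,0,0,0,1,-0.003,0.003,0.286,0,0,0,1,-0.003,0.003,0.286,0,0,0,1,-0.003,0.003,0.286,0,0,0,-1,-0.003,0.003,0.286,0,0,0,-1,-0.003,0.003,0.286,0,0,0,-1]
}}

```text
time: 22.55
tool_pos: [599.2, 250.9, -26.1]
tcp_rot: [179.9, -0.1, 50.8]
ft_force: [-1.5, 0.8, 4.9]
finger_gap: 57.6
grip_force: 31.5
```

```bash
python3 go.py 597 251 130 51 460 -86 130 51
```

```text
[599.2 250.9 -26.1] [ 1.799e+02 -1.000e-01  5.080e+01] 57.6 31.5
[-0.0024 -0.004  -0.3902] [ 0.0002 -0.0003 -0.0004]
[-0.872   0.2624 -0.3916] [ 0.0002 -0.0003 -0.0004]
```

{"api": "carry_out", "payload": {
  "increments": [0,0,-0.03,0,0,0,-1,0,0,-0.1,0,0,0,-1,0,0,-0.19,0,0,0,-1,0,0,-0.28,0,0,0,-1,-0.02,0.006,-0.35,0,0,0,-1,-0.09,0.027,-0.385,0,0,0,-1,-0.2,0.06,-0.391,0,0,0,-1,-0.31,0.093,-0.391,0,0,0,-1,-0.42,0.126,-0.391,0,0,0,-1,-0.53,0.16,-0.391,0,0,0,-1]
}}

```text
time: 23.8
tool_pos: [513.1, 44.3, 129.3]
tcp_rot: [180.0, -0.0, 50.8]
ft_force: [-0.6, -0.6, -1.4]
finger_gap: 57.2
grip_force: 32.6
```

```bash
python3 go.py 460 -86 130 51
```

```text
[513.1  44.3 129.3] [180.   -0.   50.8] 57.2 32.6
[-0.3364  0.1027 -0.0016] [ 0.0001 -0.     -0.0004]
```

{"api": "carry_out", "payload": {
  "increments": [-0.08,0.025,0,0,0,0,-1,-0.17,0.052,0,0,0,0,-1,-0.25,0.076,0,0,0,0,-1,-0.31,0.095,0,0,0,0,-1,-0.332,0.102,0,0,0,0,-1,-0.336,0.103,0,0,0,0,-1,-0.336,0.103,0,0,0,0,-1,-0.336,0.103,0,0,0,0,-1,-0.336,0.103,0,0,0,0,-1,-0.336,0.103,0,0,0,0,-1]
}}

```text
time: 25.05
tool_pos: [461.1, -84.3, 128.9]
tcp_rot: [-180.0, 0.0, 50.9]
ft_force: [0.3, 0.5, -0.2]
finger_gap: 57.2
grip_force: 32.6
```

```bash
python3 sau.py red 460 -86; python3 go.py 460 -86 -18 51
```

```text
saucer x,y,r [458.1 -88.4  56.8] rms 0.12 25
[461.1 -84.4 128.9] [-180.     0.    50.9] 57.4 32.6
[-0.0048  0.0005  0.3672] [-0.      0.     -0.0004]
```

{"api": "carry_out", "payload": {
  "increments": [-0.006,0.001,0.04,0,0,0,-1,-0.006,0.001,0.11,0,0,0,-1,-0.006,0.001,0.18,0,0,0,-1,-0.006,0.001,0.25,0,0,0,-1,-0.006,0.001,0.3,0,0,0,-1,-0.006,0.001,0.335,0,0,0,-1,-0.006,0.001,0.355,0,0,0,-1,-0.006,0.001,0.362,0,0,0,-1,-0.006,0.001,0.366,0,0,0,-1,-0.006,0.001,0.367,0,0,0,-1]
}}

```text
time: 26.35
tool_pos: [460.4, -86.9, -17.3]
tcp_rot: [179.9, -0.0, 50.8]
ft_force: [0.1, -0.0, -1.6]
finger_gap: 57.5
grip_force: 32.6
```

```bash
python3 go.py 460 -86.5 -21 51
```

```text
[460.4 -86.9 -17.3] [179.9  -0.   50.8] 57.5 32.6
[ 0.0001 -0.0013  0.0092] [ 0.0002 -0.0001 -0.0004]
```

{"api": "carry_out", "payload": {
  "increments": [0,0,0.002,0,0,0,-1,0,0,0.003,0,0,0,-1,0,0,0.004,0,0,0,-1,0,0,0.005,0,0,0,-1,0,0,0.006,0,0,0,-1,0,0,0.007,0,0,0,-1,0,0,0.008,0,0,0,-1,0,0,0.008,0,0,0,-1,0,0,0.008,0,0,0,-1,0,0,0.008,0,0,0,-1]
}}

```text
time: 27.6
tool_pos: [460.0, -86.6, -20.2]
tcp_rot: [-180.0, -0.0, 50.8]
ft_force: [-5.2, 1.9, 10.5]
finger_gap: 57.2
grip_force: 33.6
```

Contact is felt (10 N), so I release and then lift.

{"api": "carry_out", "payload": {
  "increments": [0,0,0.006,0,0,0,-1,0,0,-0.001,0,0,0,-1,0,0,-0.001,0,0,0,1,0,0,-0.001,0,0,0,1,0,0,-0.001,0,0,0,1,0,0,-0.001,0,0,0,1,0,0,-0.001,0,0,0,1,0,0,-0.03,0,0,0,1,0,0,-0.1,0,0,0,1,0,0,-0.19,0,0,0,1]
}}

```text
time: 28.85
tool_pos: [459.1, -86.5, 55.8]
tcp_rot: [-179.9, 0.0, 50.8]
ft_force: [-0.3, -0.1, -1.0]
finger_gap: 85.8
grip_force: 0.0
```

```bash
python3 go.py 460 -86 100 51 655.5 95 100 31
```

```text
[459.1 -86.5  55.8] [-179.9    0.    50.8] 85.8 0.0
[ 0.0023  0.0007 -0.1106] [-0.0002  0.0001 -0.0004]
[ 0.6618  0.094  -0.111 ] [-0.0002  0.0001  0.0551]
```

{"api": "carry_out", "payload": {
  "increments": [0,0,-0.08,0,0,0,1,0.04,0.006,-0.11,0,0,0.005,1,0.13,0.018,-0.111,0,0,0.015,1,0.25,0.035,-0.111,0,0,0.025,1,0.37,0.052,-0.111,0,0,0.035,1,0.49,0.07,-0.111,0,0,0.045,1,0.59,0.084,-0.111,0,0,0.055,1,0.65,0.092,-0.11,0,0,0.055,1,0.662,0.094,-0.095,0,0,0.055,1,0.662,0.094,-0.08,0,0,0.055,1]
}}

```text
time: 30.1
tool_pos: [655.8, 94.6, 86.6]
tcp_rot: [180.0, 0.0, 31.1]
ft_force: [0.7, -0.4, -1.4]
finger_gap: 85.8
grip_force: 0.0
```

```bash
python3 - <<'E'
from fit import *
im=viewer.snapshot("wrist"); c=viewer.get_calibration("wrist")
print(fit([(im,c)],"yellow","cup",(655.5,95)))
t=viewer.snapshot("top")
cv2.imwrite("pics/w7.png",np.hstack([cv2.resize(im,(400,300)),cv2.resize(t[150:285,190:370],(400,300))])[:,:,::-1])
E
python3 go.py 655.5 95 -28 31
```

```text
(array([ 529.69387289,    6.47599451, -332.2267947 ]), np.float64(1.0))
[654.7  94.   85.6] [-1.799e+02  1.000e-01  3.100e+01] 85.5 0.0
[ 0.0037 -0.0009  0.284 ] [-0.0001  0.0004  0.    ]
```

View pics/w7.png

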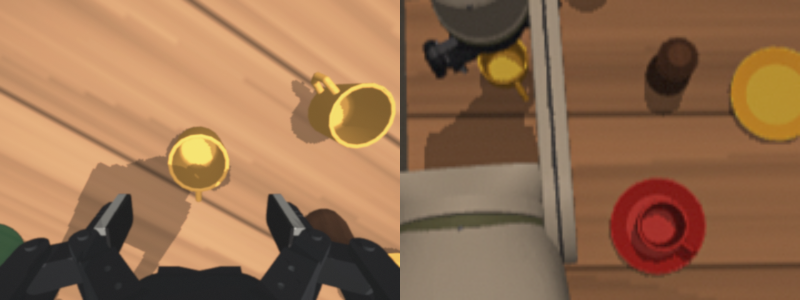

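The yellow cup is centred at (199,163) between the fingers, handle toward the gripper. The red cup stands on its saucer in the top crop. I'll grasp yellow.

{"api": "carry_out", "payload": {
  "increments": [0,0,0.04,0,0,0,1,0,0,0.1,0,0,0,1,0,0,0.16,0,0,0,1,0,0,0.22,0,0,0,1,0,0,0.265,0,0,0,1,0,0,0.283,0,0,0,1,0,0,0.283,0,0,0,1,0,0,0.283,0,0,0,-1,0,0,0.283,0,0,0,-1,0,0,0.283,0,0,0,-1]
}}

```text
time: 31.45
tool_pos: [657.2, 95.1, -24.9]
tcp_rot: [180.0, -0.1, 31.0]
ft_force: [-0.6, 1.5, 6.0]
finger_gap: 57.5
grip_force: 31.7
```

```bash
python3 go.py 655 95 130 31 655 95 180 31 620 -235.5 180 31
```

```text
[657.2  95.1 -24.9] [ 1.8e+02 -1.0e-01  3.1e+01] 57.5 31.7
[-0.0041 -0.0023 -0.3872] [ 0.0001 -0.0003  0.0001]
[-0.0039 -0.0022 -0.5122] [ 0.0001 -0.0003  0.0001]
[-0.505   0.6605 -0.5126] [ 0.0001 -0.0003  0.0001]
```

{"api": "carry_out", "payload": {
  "increments": [0,0,-0.03,0,0,0,-1,0,0,-0.1,0,0,0,-1,0,0,-0.19,0,0,0,-1,0,0,-0.28,0,0,0,-1,-0.02,0.008,-0.35,0,0,0,-1,-0.09,0.036,-0.385,0,0,0,-1,-0.19,0.076,-0.387,0,0,0,-1,-0.29,0.117,-0.387,0,0,0,-1,-0.38,0.153,-0.387,0,0,0,-1,-0.45,0.181,-0.387,0,0,0,-1]
}}

```text
time: 32.7
tool_pos: [538.1, -61.2, 128.9]
tcp_rot: [180.0, 0.0, 31.0]
ft_force: [-0.5, -0.4, -2.0]
finger_gap: 57.5
grip_force: 32.5
```

```bash
python3 go.py 620 -235.5 130 31
```

```text
[538.1 -61.2 128.9] [180.   0.  31.] 57.5 32.5
[-0.0489  0.4789 -0.0026] [0. 0. 0.]
```

{"api": "carry_out", "payload": {
  "increments": [-0.004,0.04,0,0,0,0,-1,-0.011,0.11,0,0,0,0,-1,-0.02,0.2,0,0,0,0,-1,-0.03,0.29,0,0,0,0,-1,-0.038,0.37,0,0,0,0,-1,-0.044,0.43,0,0,0,0,-1,-0.048,0.465,0,0,0,0,-1,-0.049,0.479,0,0,0,0,-1,-0.049,0.479,0,0,0,0,-1,-0.049,0.479,0,0,0,0,-1]
}}

```text
time: 33.95
tool_pos: [621.2, -233.4, 128.6]
tcp_rot: [-180.0, -0.0, 31.1]
ft_force: [-0.1, 0.4, -1.7]
finger_gap: 57.1
grip_force: 32.5
```

```bash
sed -i 's/(h>14)&(h<34)&(s>164)/(h>14)\&(h<34)\&(s>130)/' fit.py; python3 sau.py yellow 620 -235.5; python3 go.py 619 -236 -16 31
```

```text
saucer x,y,r [ 615.7 -237.8   59.1] rms 0.37 24
[ 621.3 -233.5  128.7] [-180.    -0.    31.1] 57.3 32.5
[-0.0081  0.0026  0.3616] [-0.     -0.      0.0002]
```

{"api": "carry_out", "payload": {
  "increments": [-0.006,0.002,0.04,0,0,0,-1,-0.006,0.002,0.11,0,0,0,-1,-0.006,0.002,0.18,0,0,0,-1,-0.006,0.002,0.25,0,0,0,-1,-0.006,0.002,0.3,0,0,0,-1,-0.006,0.002,0.335,0,0,0,-1,-0.006,0.002,0.35,0,0,0,-1,-0.006,0.002,0.357,0,0,0,-1,-0.006,0.002,0.361,0,0,0,-1,-0.006,0.002,0.361,0,0,0,-1]
}}

```text
time: 35.25
tool_pos: [620.2, -236.4, -15.2]
tcp_rot: [179.9, -0.0, 31.0]
ft_force: [0.3, -0.4, -0.8]
finger_gap: 57.1
grip_force: 32.6
```

{"api": "carry_out", "payload": {
  "increments": [0,0,0.002,0,0,0,-1,0,0,0.003,0,0,0,-1,0,0,0.004,0,0,0,-1,0,0,0.005,0,0,0,-1,0,0,0.006,0,0,0,-1,0,0,0.007,0,0,0,-1,0,0,0.007,0,0,0,-1,0,0,0.007,0,0,0,-1,0,0,0.007,0,0,0,-1,0,0,0.007,0,0,0,-1]
}}

```text
time: 36.5
tool_pos: [619.7, -236.2, -18.7]
tcp_rot: [180.0, -0.0, 31.0]
ft_force: [-0.5, -1.1, -1.9]
finger_gap: 57.5
grip_force: 32.5
```

No contact yet, so I lower a little further.

{"api": "carry_out", "payload": {
  "increments": [0,0,0.001,0,0,0,-1,0,0,0.001,0,0,0,-1,0,0,0.002,0,0,0,-1,0,0,0.002,0,0,0,-1,0,0,0.003,0,0,0,-1,0,0,0.003,0,0,0,-1,0,0,0.003,0,0,0,-1,0,0,0.003,0,0,0,-1,0,0,0.003,0,0,0,-1,0,0,0.003,0,0,0,-1]
}}

```text
time: 37.75
tool_pos: [620.0, -236.1, -18.9]
tcp_rot: [180.0, -0.0, 31.0]
ft_force: [-4.4, 3.1, 7.8]
finger_gap: 57.3
grip_force: 33.1
```

Contact at 8 N. I release, lift, and move clear to check.

{"api": "carry_out", "payload": {
  "increments": [0,0,0.001,0,0,0,-1,0,0,0,0,0,0,-1,0,0,0,0,0,0,1,0,0,0,0,0,0,1,0,0,0,0,0,0,1,0,0,0,0,0,0,1,0,0,0,0,0,0,1,0,0,-0.03,0,0,0,1,0,0,-0.1,0,0,0,1,0,0,-0.19,0,0,0,1]
}}

```text
time: 39.0
tool_pos: [619.0, -235.9, 56.8]
tcp_rot: [-179.9, 0.0, 31.0]
ft_force: [0.5, 0.2, -0.2]
finger_gap: 85.5
grip_force: 0.0
```

```bash
python3 go.py 620 -236 150 31 330 420 190 76
```

```text
[ 619.  -235.9   56.8] [-179.9    0.    31. ] 85.5 0.0
[ 0.0017  0.0012 -0.233 ] [-0.0002  0.0001  0.0001]
[ 0.2262 -1.7779 -0.3311] [-0.0002  0.     -0.1249]
```

{"api": "carry_out", "payload": {
  "increments": [0,0,-0.1,0,0,0,1,0,0,-0.23,0,0,0,1,0.01,-0.07,-0.31,0,0,0,1,0.02,-0.18,-0.33,0,0,0,1,0.035,-0.3,-0.33,0,0,0,1,0.05,-0.42,-0.33,0,0,-0.02,1,0.07,-0.54,-0.33,0,0,-0.04,1,0.085,-0.66,-0.33,0,0,-0.06,1,0.1,-0.78,-0.33,0,0,-0.08,1,0.11,-0.9,-0.33,0,0,-0.1,1]
}}

```text
time: 40.25
tool_pos: [471.2, 96.3, 189.3]
tcp_rot: [179.9, -0.1, 67.3]
ft_force: [0.8, 1.3, 0.4]
finger_gap: 85.6
grip_force: 0.0
```

```bash
python3 go.py 250 530 190 110
```

```text
[471.2  96.3 189.3] [ 1.799e+02 -1.000e-01  6.730e+01] 85.6 0.0
[ 0.7864 -0.929  -0.0024] [ 3.000e-04 -1.000e-04 -1.187e-01]
```

{"api": "carry_out", "payload": {
  "increments": [0.06,-0.07,0,0,0,-0.01,1,0.15,-0.177,0,0,0,-0.02,1,0.24,-0.283,0,0,0,-0.035,1,0.33,-0.39,0,0,0,-0.05,1,0.42,-0.495,0,0,0,-0.065,1,0.51,-0.6,0,0,0,-0.08,1,0.6,-0.708,0,0,0,-0.095,1,0.69,-0.814,0,0,0,-0.11,1,0.76,-0.9,0,0,0,-0.118,1,0.786,-0.929,0,0,0,-0.118,1]
}}

```text
time: 41.5
tool_pos: [250.6, 531.3, 188.9]
tcp_rot: [180.0, -0.0, 109.7]
ft_force: [0.2, -0.2, -0.9]
finger_gap: 85.1
grip_force: 0.0
```

```bash
cat > chk.py <<'E'
from fit import *
def circ(c,im,g,rad,z,col,lo,hi):
    # best circle by gradient of the image along the projected ring
    G=cv2.GaussianBlur(cv2.cvtColor(im,cv2.COLOR_RGB2LAB).astype(np.float32),(0,0),.7)
    def samp(p,rr):
        q=proj(c,ring(rr,z)+[p[0],p[1],0]).astype(np.float32); return cv2.remap(G,q[None,:,0].copy(),q[None,:,1].copy(),cv2.INTER_LINEAR)[0]
    f=lambda p:-np.linalg.norm(samp(p,rad+3)-samp(p,rad-3),axis=1).mean()
    best=min(((g[0]+a,g[1]+b) for a in range(-12,13,2) for b in range(-12,13,2)),key=f)
    s=minimize(f,best,method="Nelder-Mead",options=dict(initial_simplex=[best,(best[0]+2,best[1]),(best[0],best[1]+2)])); return s.x,-s.fun
S={"red":(460.3,-86.3),"blue":(530.5,-410.3),"yellow":(619.8,-235.5),"white":(508.4,409.1)}
V={n:(viewer.snapshot(n),viewer.get_calibration(n)) for n in("top","scene")}
for n,(im,c) in V.items():
    for col,g in S.items():
        a,fa=circ(c,im,g,58,15,col,0,0); b,fb=circ(c,im,a,29.5,66,col,0,0); print(n,col,"saucer",a.round(1),round(fa),"cup rim",b.round(1),round(fb),"off",(b-a).round(1),np.hypot(*(b-a)).round(1))
t,c=V["top"]; sc=V["scene"][0]
T=lambda u,v,im:cv2.resize(im[v-27:v+27,u-36:u+36],(400,300),interpolation=cv2.INTER_CUBIC)
cv2.imwrite("pics/fin.png",np.vstack([np.hstack([T(306,252,t),T(425,224,t)]),np.hstack([T(360,192,t),T(118,236,t)])])[:,:,::-1])
cv2.imwrite("pics/fin2.png",sc[:,:,::-1])
E
python3 chk.py
```

```text
top red saucer [459.9 -85.7] 34 cup rim [457.  -82.9] 31 off [-3.   2.8] 4.0
top blue saucer [ 530.3 -409.9] 61 cup rim [ 526.9 -415.7] 27 off [-3.4 -5.9] 6.8
top yellow saucer [ 620.6 -235.5] 46 cup rim [ 619.4 -231. ] 43 off [-1.2  4.5] 4.6
top white saucer [509.7 409.4] 65 cup rim [507.4 405.7] 52 off [-2.3 -3.7] 4.4
scene red saucer [459.6 -86.9] 27 cup rim [461.7 -88.9] 29 off [ 2.1 -2. ] 2.9
scene blue saucer [ 530.1 -411. ] 67 cup rim [ 531.6 -409.8] 45 off [1.5 1.2] 1.9
scene yellow saucer [ 618.5 -235.3] 38 cup rim [ 623.2 -235.8] 29 off [ 4.7 -0.5] 4.8
scene white saucer [507.7 408.8] 30 cup rim [502.9 405.4] 17 off [-4.8 -3.4] 5.9
```

View pics/fin.png

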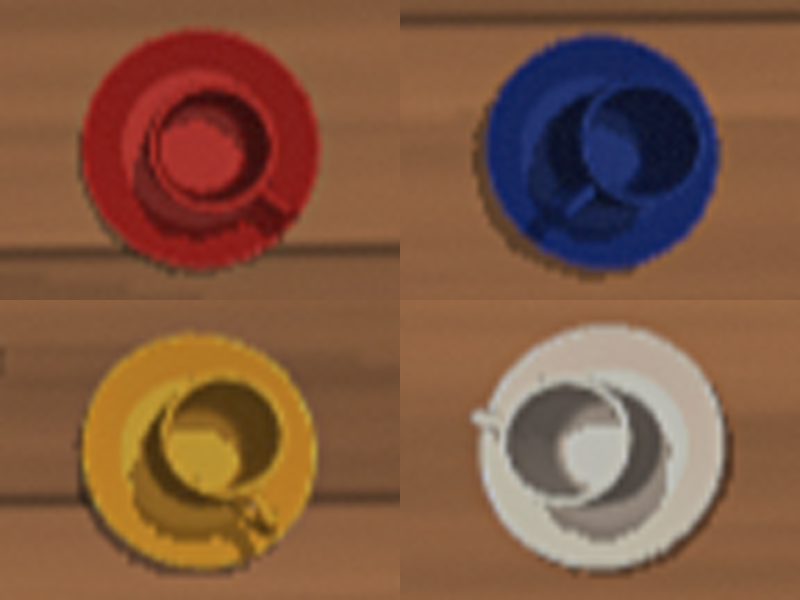

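View pics/fin2.png

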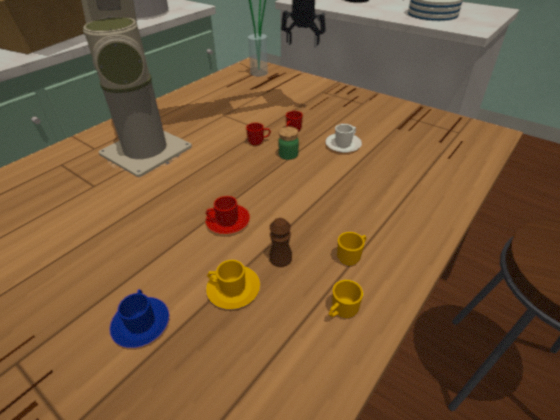

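All four cups stand upright on their own saucers. The rim offsets from centre measure about 2–7 mm in the two views, under the 12 mm limit. The jar and mill are unmoved, so I hand in.

```bash
python3 -c "
from bench import order; print(order.hand_in())"
```

```text
the job is handed in; nothing more can be done
None
```

The job is handed in, verdict not returned: all four cups stand upright on their own-colour saucers, an estimated 2–7 mm off centre (limit 12 mm), after a missed first grasp that slid the blue cup about 17 mm on the worktop; saucers, jar and mill look unmoved.

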